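# Hang a board hanger in the notch between its neighbours

## Robot

A 6-joint arm with a two-finger parallel gripper is mounted at the origin on a cart in front of the work surface, level with it; the furniture and walls round the work are solid. World frame = base frame: x ahead of the robot, y to its left, z up, the work surface at z = 0. Lengths are in m, angles in rad, forces in N, time in s.
With the tool pointing down it reaches from about 0.35 to 0.925 m from the base axis. Payload 6.4 kg.
Tool frame: the origin (TCP) lies on the centre line of the jaws, within the pads' length; the fingertips stand 22 mm ahead of it and the grasp point (between the pads) lies 3 mm ahead of it; z points along the fingers, y is the line along which they close (so a half turn about z gives the same grasp; the last joint's range is limited). The gripper opens to 94 mm and grips with 3 to 60 N. Pads are 16 mm wide; open, the fingers measure 119 mm over their backs; the gripper's body (75 mm by 177 mm) begins 78 mm behind the grasp point.
Start: joints at [1.046, 0.245, 1.558, -0, 1.339, -0.174], TCP at [0.223, 0.61, 0.227] pointing down, gripper open.
Joint ranges: [-3.13, 3.13], [-1.02, 2.26], [0.13, 2.54], [-0.95, 4.09], [0.21, 2.88], [-2.74, 2.74]. Speed limits (rad/s): [2.57, 2.57, 3.14, 3.14, 3.14, 3.14].

## Interface

Orientations are given as a rotation vector (axis times angle).
In Python, from bench import get_obs, get_image, finish_job, spot_in gives the robot as it stands.
- The arm moves only by the tool carry_out, never from a script. Its argument "moves" is a list of rows, each a list of 3 entries, a list of its own where there are three numbers: the closure, from -1 (fully open) to 1 (shut), so that 0 is half open, then the shift along the tool's x, y, z in cm, then the turn about the tool's z in degrees. In form: [[claw, [tx, ty, tz], turn], ...]. A call has 1 to 20 rows; each row shifts and turns the commanded pose from where the row before left it, along the tool's axes as they then stand; what a row does not reach is not made up. A row lasts 1/10 s, in which the tool goes at most 50 mm and 8.59 degrees, less where a joint would pass 70% of its speed; a pose out of reach is approached as far as the arm can. A call is refused whole if a number of a shift passes 5 or a number of a turn 8.59, either way. A call with a gripper value outside its range is refused whole. The fingers move at their own pace and stop on an object; "grip_force" is the grip in N (left out, the last holds). Time passes only in rows, so rows that do not move let the fingers close. It gives the time, the measured TCP pose, the force, the opening and the grip force at its end, in the units of the state.
- get_obs(): the state, without advancing time (a new reading comes with each control period).
- get_image(name): name is "scene" or "top" or "wrist"; returns a dict with "image" (384x512x3 uint8, red, green, blue), "fx", "fy", "cx", "cy" (pixels), "pose" (4x4, takes a point from camera to world coordinates); the wrist camera has in their place "mount" (4x4, takes a point from camera to tool coordinates, whose origin is the TCP and whose axes are the flange's). Camera axes: x right, y up, looking along -z (the intrinsics and any distortion apply to the point x, -y, -z); pixel columns grow to the right and rows downward; lengths in m; the calibration is good to about 2 mm. A picture is of the moment at which its call begins: read the wrist's pose just before it. There is no depth.
- finish_job(): hands the job in; it is judged then, once.
Trained networks look in a picture, given as the dict that the camera call returned (one of the last four; its "shot" number tells which), for a name from the list of things; names that differ only in an ending like _2 or _b are one class to them, and where a whole thing is asked for, a point or a joint stands for the part that bears it (a point fixed in the world has none). Each returns a list of dicts, best first, with "score" (0 to 1); they miss things now and then, are a little off and sometimes report something else, mostly with a low value. They report only what shows in the picture. A call takes as long as a camera call. They do not tell look-alikes from the thing itself.
- spot_in(picture, name): "rect" ([left, top, right, bottom] in pixels, round what is visible of it).
The state is a dict: "clock": time; "joint_pos": joint angles; "joint_velocities": joint speeds; "joint_efforts": joint torques, N m; "tcp_pos": TCP position; "tool_rot": TCP orientation; "wrist_force": force on the tool from outside, world axes, zero at the start; "torque": the same for the moment, N m; "opening": finger opening in m; "grasp_force": force on a finger pad.
Only numpy, scipy, OpenCV 4.12 (cv2) and the standard library are available. Lean on these libraries where they do the work, as an engineer would, in place of code of your own. Each camera call takes 0.05 s, during which the arm holds its last target. There are 200 camera calls.

## Task

Lift the tall-stemmed board hanger out of its slotted stand, lower it through the gap between the two hangers on the drying rack and hook it over the bar so that the hook drops fully home into the bar's notch, hanging upright and let go. The notch's exact place is not known, so you may have to feel along the bar for it with the hook under light pressure; never load the rack with more than 25 N. Leave the two neighbours hanging where they are, not shoved along or knocked askew.

Things in the scene. Friction and masses are not known exactly. Their poses are not given: they have to be found in the camera images.
- stem_grip (a point): grip point on the tall black stem of the hanger to be hung (loose, about 0.12 kg, varies). Stem 16 mm along x, 10 mm along y; the point lies 23 mm below its top, 58 mm above the hook's crown. z up along the stem; x the way the hook points (from panel to beak); y across the flat hanger. The aluminium panel with a circuit board below is 42 mm (x) by 14 mm (y, 7 each side)
- hook_seat (a point): middle of the underside of its hook (the face that rests on the bar), 14 mm along +x and 66 mm below stem_grip; same axes. Crown 8 mm wide (y), 8 mm high; throat 11 mm wide (5.5 mm either side in x); beak at +x reaches 18 mm down, tip flared outward. The panel, x -47.5 to -5.5 mm, reaches 84 mm below this point and passes the bar on its -x side
- rack: fixed rigid drying rack: posts at y = -100 and +100 mm carry a level steel bar along y. Origin on the bench below the bar's mid plane, midway between the posts; z up; +x points away from the side where the panels hang, so hooks point to +x. Bar 8 mm thick (x -4 to +4), 30 mm high, flat top edge at z = 130 mm
- bar_top (a point): point on the bar's top edge level midway between the posts (rack axes). One notch, 11 mm wide and 8.5 mm deep, is cut in the edge. The bar was clamped by hand: the notch's middle lies anywhere from y = -9 to +9 mm of this point, not measured, to be felt or seen. hook_seat is level with this point when the hook rides the flat edge, 8.5 mm lower when fully home
- left_hanger_top (a point): underside middle of the hook of the neighbour on the rack's +y side, hanging loose on the flat bar top; same hook and axes, no stem (top 13 mm above this point), panel 7 mm either side in y; about 0.09 kg; the play in the hooks lets hangers lean about 0.12 rad from vertical as they hang
- right_hanger_top (a point): the same for the neighbour on the rack's -y side, which holds a black battery pack; top 13 mm above this point, panel 7 mm either side in y
- stand: fixed grey slotted stand 90 x 70 x 30 mm in which the hanger stands upright, about 2 mm of play all round, slot 24 mm deep, slot floor 6 mm above the bench. Origin under its centre
Not all that is in view belongs to the job. What is shaped like the part that bears right_hanger_top but green is not meant.

How it is judged:
By the outcome, as a careful person would: the job done as asked, in the order asked, and still so for the second after the job is handed in, with the robot touching nothing.
It also fails if it takes over 51 s, if anything falls off the work surface, if the arm or the gripper's body presses on something with over 40 N, if the wrist force passes 120 N, or if a joint passes its speed limit or range.

## Working session

There is one attempt and no reset: what is moved stays moved. The work goes in short steps, Python scripts to look and compute and a tool call to move; the robot and the scene stay as the last step left them, time stands still between calls to the robot, and variables do not carry over. Pictures are saved under pics/ and viewed, at most 10 in all, crops included, and the job is handed in when it is done.

Besides the shell and the picture viewer there is one more tool, called as name(argument=value, ...) on one line, values as JSON. carry_out: Moves the arm, as the interface text tells. Its arguments: {"type":"object","properties":{"moves":{"type":"array","items":{"type":"array"}},"grip_force":{"type":"number"}},"required":["moves"]}

```bash
mkdir -p pics; ls
cat > h.py <<'E'
import numpy as np, cv2
from bench import get_obs,get_image,finish_job,spot_in
from scipy.spatial.transform import Rotation as R
def pose(p,o=None):
    if 'pose' in p: return np.array(p['pose'])
    T=np.eye(4);T[:3,:3]=R.from_rotvec(o['tool_rot']).as_matrix();T[:3,3]=o['tcp_pos'];return T@np.array(p['mount'])
def ray(p,uv,T):
    d=np.array([(uv[0]-p['cx'])/p['fx'],-(uv[1]-p['cy'])/p['fy'],-1.]);return T[:3,3],T[:3,:3]@d
def at(p,uv,T,ax,v):
    o,d=ray(p,uv,T);return o+d*(v-o[ax])/d[ax]
def proj(p,X,T):
    c=np.linalg.inv(T)@np.append(X,1);return np.array([p['cx']+p['fx']*c[0]/-c[2],p['cy']-p['fy']*c[1]/-c[2]])
def tri(L):
    A=np.zeros((3,3));b=np.zeros(3)
    for o,d in L:
        d=d/np.linalg.norm(d);M=np.eye(3)-np.outer(d,d);A+=M;b+=M@o
    return np.linalg.solve(A,b)
E
python3 - <<'E'
from h import *
o=get_obs();print(o)
ims=[]
for n in['scene','top','wrist']:
    p=get_image(n);print(n,{k:v for k,v in p.items() if k!='image'})
    for t in['stem_grip','hook_seat','rack','left_hanger_top','right_hanger_top','stand']:
        print(t,[(np.round(r['rect']).tolist(),round(r['score'],2)) for r in spot_in(p,t)])
    cv2.imwrite(f'pics/{n}0.png',p['image'][:,:,::-1])
    ims.append(p['image'][:,:,::-1])
c=np.vstack([np.hstack(ims[:2])]);cv2.imwrite('pics/both0.png',cv2.resize(c,(800,300)))
E
```

```text
pics
{'clock': 0.0, 'joint_pos': array([ 1.04590442e+00,  2.45804715e-01,  1.55898489e+00, -6.91758153e-06,
        1.33867276e+00, -1.74107388e-01]), 'joint_velocities': array([-3.69490103e-05,  5.25468422e-04, -4.30323526e-04, -5.05267816e-04,
        1.19094360e-03,  7.39449776e-04]), 'joint_efforts': array([ 9.02754055e-04, -4.15832198e+01, -3.14607990e+01,  6.85179932e-02,
        3.31443257e-02, -1.35368200e-04]), 'tcp_pos': array([0.22308607, 0.60993852, 0.22636695]), 'tool_rot': array([-5.48077009e-01, -3.09276991e+00,  2.76245072e-03]), 'wrist_force': array([-0.82086369,  0.75930445, -0.1064843 ]), 'torque': array([-0.01076151,  0.00597427, -0.01646343]), 'grasp_force': 0.0, 'opening': 0.09424787456984529}
scene {'fx': 493.8724282979212, 'fy': 493.8724282979212, 'cx': 252.04866137978857, 'cy': 192.85117816503416, 'pose': array([[ 0.63808532,  0.38216365, -0.66842955, -0.34131236],
       [-0.76986542,  0.3026569 , -0.56187725, -0.5749976 ],
       [-0.01242424,  0.87312642,  0.4873355 ,  0.75447536],
       [ 0.        ,  0.        ,  0.        ,  1.        ]]), 'shot': 1}
s
[... 855 characters left out ...]
er_top [([198.0, 172.0, 210.0, 198.0], 0.56)]
right_hanger_top [([117.0, 171.0, 151.0, 186.0], 0.7)]
stand [([337.0, 202.0, 362.0, 239.0], 0.56)]
wrist {'fx': 281.61220966835066, 'fy': 281.61220966835066, 'cx': 251.12242472290606, 'cy': 192.05037544731266, 'mount': array([[ 5.92842867e-04,  9.66638425e-01,  2.56144106e-01,
         7.33008946e-02],
       [ 9.99999446e-01, -7.95977487e-04,  6.89377121e-04,
        -1.96971127e-04],
       [ 8.70263357e-04,  2.56143556e-01, -9.66638361e-01,
        -1.57345264e-01],
       [ 0.00000000e+00,  0.00000000e+00,  0.00000000e+00,
         1.00000000e+00]]), 'shot': 3}
stem_grip []
hook_seat []
rack []
left_hanger_top []
right_hanger_top []
stand []
```

View pics/scene0.png

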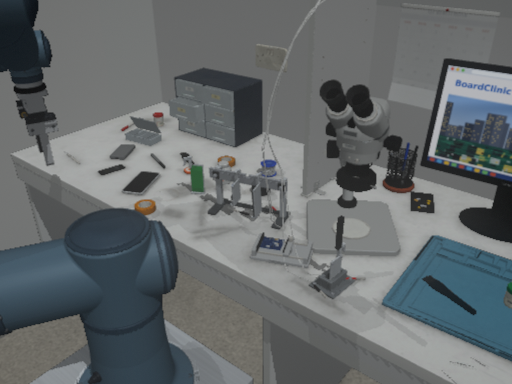

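View pics/top0.png

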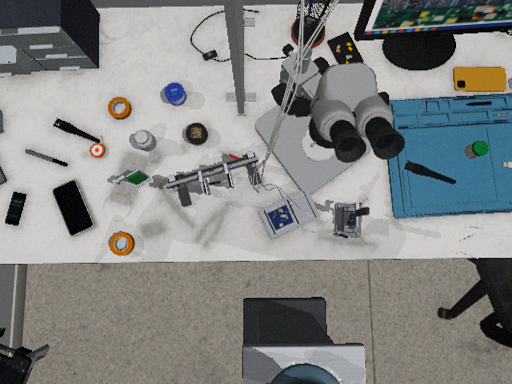

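Run:
```python
from h import *
t=cv2.imread('pics/top0.png');s=cv2.imread('pics/scene0.png')
a=cv2.resize(t[140:250,110:380],(800,326),interpolation=cv2.INTER_CUBIC)
b=cv2.resize(s[150:300,175:360],(333,270),interpolation=cv2.INTER_CUBIC)
cv2.imwrite('pics/t1.png',a)
cv2.imwrite('pics/s1.png',cv2.resize(s[150:300,175:360],(740,600),interpolation=cv2.INTER_CUBIC))
```

```text
(no output)
```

View pics/t1.png

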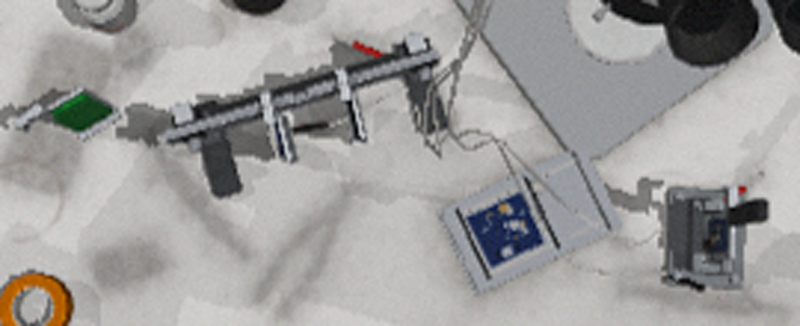

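View pics/s1.png

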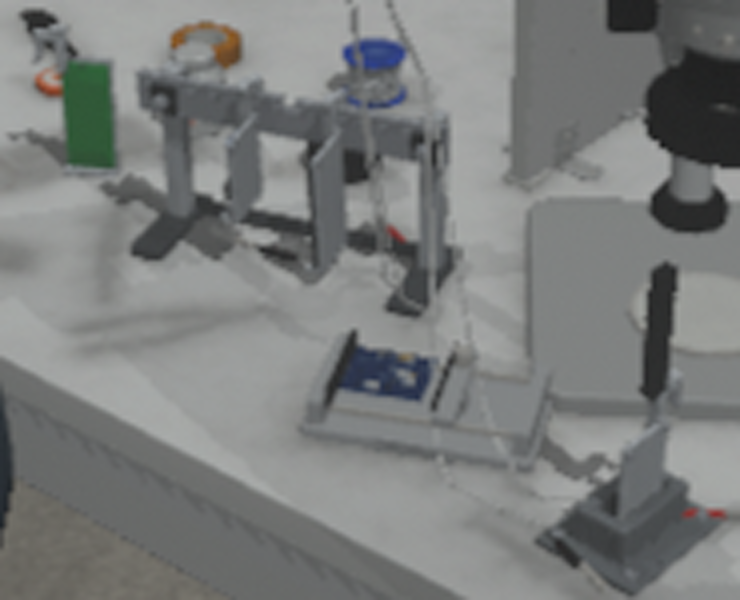

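```bash
cat > m.py <<'E'
from h import *
sp=dict(fx=493.872,fy=493.872,cx=252.0487,cy=192.8512);tp=dict(fx=374.9956,fy=374.9956,cx=250.6646,cy=187.14)
sT=np.array([[0.63808532,0.38216365,-0.66842955,-0.34131236],[-0.76986542,0.3026569,-0.56187725,-0.5749976],[-0.01242424,0.87312642,0.4873355,0.75447536],[0,0,0,1]])
tT=np.array([[-0.01252289,0.99023026,-0.13887842,0.42756931],[-0.999867,-0.01385201,-0.00860793,0.12148081],[-0.01044758,0.13875216,0.99027203,1.02597886],[0,0,0,1]])
E
python3 - <<'E'
from m import *
tc=lambda u,v:(110+u/2.963,140+v/2.963)
sc=lambda u,v:(175+u/4,150+v/4)
np.set_printoptions(precision=4,suppress=True)
print('stemtop',tri([ray(sp,sc(664,268),sT),ray(tp,tc(757,210),tT)]), at(sp,sc(664,268),sT,2,.179),at(tp,tc(757,210),tT,2,.179))
print('stand corners z.03',[at(tp,tc(*c),tT,2,.0)[:2] for c in[(667,187),(745,187),(742,290),(663,280)]])
L=at(tp,tc(165,138),tT,2,.13);Rr=at(tp,tc(438,62),tT,2,.13);d=L-Rr
print('bar',L,Rr,np.linalg.norm(d),np.degrees(np.arctan2(d[1],d[0]))-90)
for n,c,s in[('lh',(267,100),(245,118)),('rh',(344,76),(322,130))]:print(n,at(tp,tc(*c),tT,2,.138))
print('notch scene',at(sp,sc(287,100),sT,2,.13))
print('scene bar ends',at(sp,sc(140,72),sT,2,.13),at(sp,sc(447,117),sT,2,.13))
print('microscope eyepiece',tri([ray(sp,(331,93),sT),ray(tp,(348,140),tT)]),tri([ray(sp,(366,105),sT),ray(tp,(381,143),tT)]))
print('wire',tri([ray(sp,sc(352,0),sT),ray(tp,tc(470,40),tT)]))
E
```

```text
stemtop [ 0.4893 -0.1307  0.1759] [ 0.4854 -0.1334  0.179 ] [ 0.4887 -0.1292  0.179 ]
stand corners z.03 [array([ 0.524 , -0.1004]), array([ 0.5231, -0.1723]), array([ 0.4288, -0.1646]), array([ 0.4388, -0.093 ])]
bar [0.5575 0.3348 0.13  ] [0.6175 0.111  0.13  ] 0.23168669548549264 15.004417997730954
lh [0.5863 0.2505 0.138 ]
rh [0.6053 0.1878 0.138 ]
notch scene [0.5843 0.2214 0.13  ]
scene bar ends [0.5528 0.3323 0.13  ] [0.6325 0.1194 0.13  ]
microscope eyepiece [ 0.5873 -0.0327  0.4146] [ 0.5938 -0.1043  0.3959]
wire [0.5825 0.1157 0.2442]
```

carry_out(moves=[[-1, [0, 0, -2], -7.5], [-1, [0, 0, -2], -7.5], [-1, [-1.67, -3.98, 0], 0], [-1, [-1.67, -3.98, 0], 0], [-1, [-1.67, -3.98, 0], 0], [-1, [-1.67, -3.98, 0], 0], [-1, [-1.67, -3.98, 0], 0], [-1, [-1.67, -3.98, 0], 0], [-1, [-1.67, -3.98, 0], 0], [-1, [-1.67, -3.98, 0], 0], [-1, [-1.67, -3.98, 0], 0], [-1, [-1.67, -3.98, 0], 0], [-1, [-1.67, -3.98, 0], 0], [-1, [-1.67, -3.98, 0], 0], [-1, [-1.67, -3.98, 0], 0], [-1, [-1.67, -3.98, 0], 0], [-1, [-1.67, -3.98, 0], 0], [-1, [-1.67, -3.98, 0], 0], [-1, [-1.67, -3.98, 0], 0], [-1, [-1.67, -3.98, 0], 0]], grip_force=30)

```text
clock: 3.05
tcp_pos: [0.4594, -0.1318, 0.2677]
tool_rot: [0.141, 3.138, -0.0]
wrist_force: [1.0, 0.1, 0.5]
opening: 0.0938
grasp_force: 0.0
```

Run:
```python
from h import *
o=get_obs();p=get_image('wrist');print(o['tcp_pos'],o['tool_rot'],o['clock'],o['joint_pos'])
np.savez('w1.npz',T=pose(p,o))
for t in['stem_grip','hook_seat','stand']:
    print(t,[(np.round(r['rect']).tolist(),round(r['score'],2)) for r in spot_in(p,t)])
cv2.imwrite('pics/w1.png',cv2.resize(p['image'][:,:,::-1],(800,600),interpolation=cv2.INTER_CUBIC))
```

```text
[ 0.45935879 -0.13181535  0.26771915] [ 1.40667926e-01  3.13767919e+00 -3.79450603e-04] 3.05 [-5.17371440e-01 -2.06306478e-01  1.94195034e+00  1.33448781e-04
  1.40516048e+00 -1.99858604e+00]
stem_grip [([245.0, 169.0, 257.0, 241.0], 0.91)]
hook_seat [([246.0, 167.0, 260.0, 237.0], 0.9)]
stand [([230.0, 147.0, 276.0, 209.0], 0.79), ([461.0, 215.0, 509.0, 257.0], 0.29)]
```

View pics/w1.png

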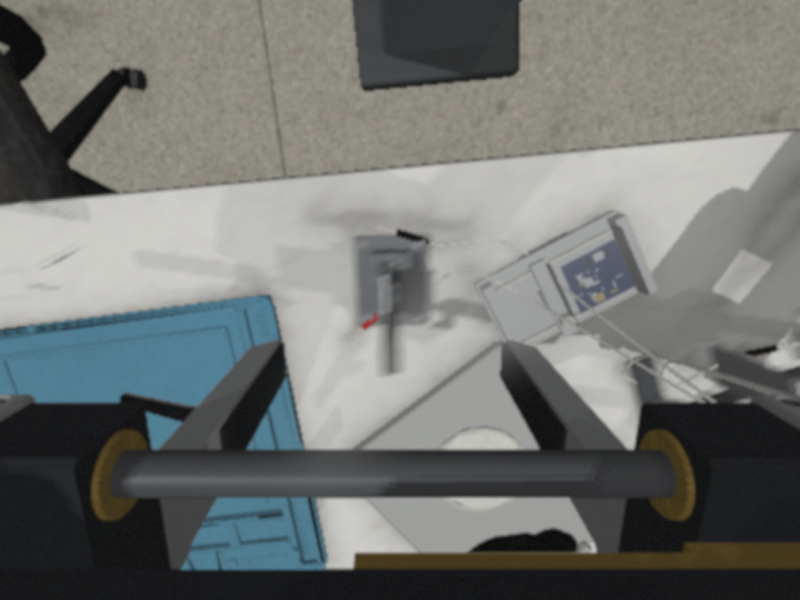

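Run:
```python
from h import *
np.set_printoptions(precision=4,suppress=True)
T=np.load('w1.npz')['T'];p=dict(fx=281.612,fy=281.612,cx=251.1224,cy=192.0504)
k=1.5625
for n,u,z in[('stem +x top edge',(388.5,373),.179),('c1',(357,237),.0),('c2',(430,240),.0),('c3',(425,325),.0),('c4',(357,323),.0)]:
    print(n,at(p,(u[0]/k,u[1]/k),T,2,z))
im=cv2.imread('pics/w1.png');g=im[:,:,:].mean(2)
for r in(320,340,360):print(r,g[r,370:410:2].astype(int))
print(g[350:390,386:392].mean(1).astype(int))
```

```text
stem +x top edge [ 0.4964 -0.1381  0.179 ]
c1 [ 0.4329 -0.1645  0.    ]
c2 [ 0.442  -0.0947  0.    ]
c3 [ 0.5275 -0.1055  0.    ]
c4 [ 0.5192 -0.174   0.    ]
320 [108 100  90  99 107 105  98  92  87  83  78  75  85  93  99 104 111 116
 119 120]
340 [191 193 192 183 175 165 151 139 127 110  94 106 127 140 151 162 173 178
 186 189]
360 [197 197 191 182 176 164 155 144 134 123 107 112 129 140 152 161 171 178
 185 192]
[115 115 115 116 116 117 117 118 118 118 119 119 119 119 118 119 120 119
 120 121 123 127 132 141 153 164 176 185 190 192 192 193 193 192 192 192
 192 192 192 192]
```

carry_out(moves=[[-1, [-1.03, -0.07, 0], 2], [-1, [-1.03, 0, 0], 0], [-1, [-1.03, 0, 0], 0], [-1, [0, 0, 3], 0], [-1, [0, 0, 3], 0], [-1, [0, 0, 3], 0], [-0.5, [0, 0, 1.5], 0], [0, [0, 0, 0.37], 0], [0.5, [0, 0, 0], 0], [0.5, [0, 0, 0], 0], [0.5, [0, 0, 0], 0]])

```text
clock: 4.35
tcp_pos: [0.4906, -0.1343, 0.1602]
tool_rot: [0.194, 3.133, -0.002]
wrist_force: [0.6, -0.2, 0.6]
opening: 0.0574
grasp_force: 0.0
```

Run:
```python
from h import *
o=get_obs();p=get_image('wrist');print(o['tcp_pos'],o['tool_rot'],o['clock'],o['opening'])
np.savez('w2.npz',T=pose(p,o))
cv2.imwrite('pics/w2.png',cv2.resize(p['image'][100:340,100:400,::-1],(750,600),interpolation=cv2.INTER_CUBIC))
```

```text
[ 0.49060389 -0.13429851  0.16017074] [ 1.93805593e-01  3.13331604e+00 -1.66520982e-03] 4.35 0.05740527758183538
```

View pics/w2.png

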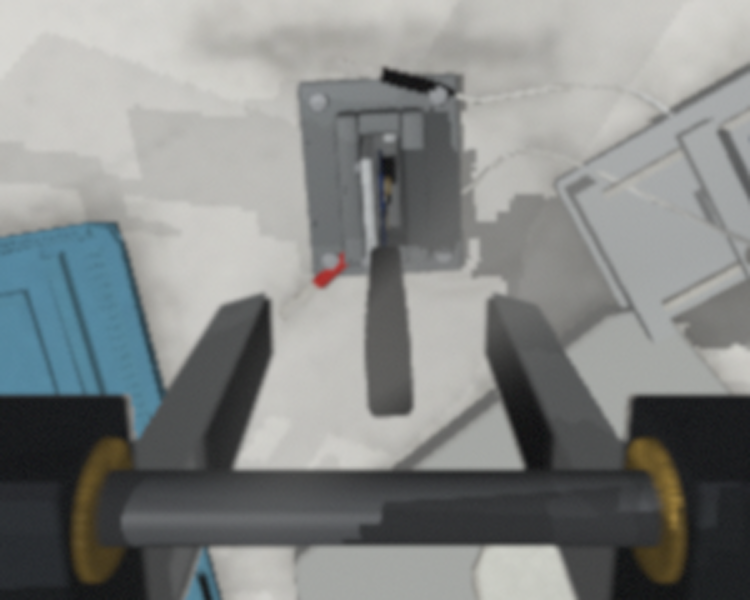

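carry_out(moves=[[0.5, [0.25, 0.2, 0.1], 0], [1, [0, 0, 0], 0], [1, [0, 0, 0], 0], [1, [0, 0, 0], 0], [1, [0, 0, 0], 0], [1, [0, 0, 0], 0], [1, [0, 0, 0], 0]], grip_force=40)

```text
clock: 5.1
tcp_pos: [0.4875, -0.1318, 0.1578]
tool_rot: [-0.194, -3.135, 0.0]
wrist_force: [0.3, 0.4, 0.5]
opening: 0.0097
grasp_force: 40.0
```

carry_out(moves=[[1, [0, 0, -1], 0], [1, [0, 0, -1], 0], [1, [0, 0, -1.5], 0], [1, [0, 0, -1.5], 0], [1, [0, 0, -2], 0], [1, [1, 0, -3], 0], [1, [2, 0, -3], 0], [1, [2, 0, -3], 0], [1, [2, 0, 0], 0], [1, [0, 3, 0], -5], [1, [0, 4, 0], -6], [1, [0, 4, 0], -6], [1, [0, 4, 0], -5], [1, [0, 4, 0], 0], [1, [0, 4, 0], 0], [1, [0, 4, 0], 0], [1, [0, 4, 0], 0], [1, [0, 0, 0], 0], [1, [0, 0, 0], 0]])

```text
clock: 7.0
tcp_pos: [0.3722, 0.1812, 0.3188]
tool_rot: [-0.411, 3.113, -0.0]
wrist_force: [-0.7, -0.2, -1.3]
opening: 0.0098
grasp_force: 40.0
```

Run:
```python
from h import *
o=get_obs();p=get_image('wrist');print(o['tcp_pos'],o['tool_rot'],o['clock'],o['wrist_force'],o['opening'])
np.savez('w3.npz',T=pose(p,o))
for t in['rack','left_hanger_top','hook_seat']:
    print(t,[(np.round(r['rect']).tolist(),round(r['score'],2)) for r in spot_in(p,t)])
cv2.imwrite('pics/w3.png',cv2.resize(p['image'][:,:,::-1],(800,600),interpolation=cv2.INTER_CUBIC))
```

```text
[0.37222945 0.1811644  0.31881186] [-4.10860461e-01  3.11324765e+00 -1.72542788e-04] 7.0 [-0.68941007 -0.20289563 -1.31400363] 0.009836596886067844
rack [([235.0, 317.0, 266.0, 333.0], 0.75)]
left_hanger_top [([256.0, 272.0, 268.0, 338.0], 0.5)]
hook_seat [([241.0, 158.0, 261.0, 274.0], 0.86), ([35.0, 144.0, 83.0, 206.0], 0.69)]
```

View pics/w3.png

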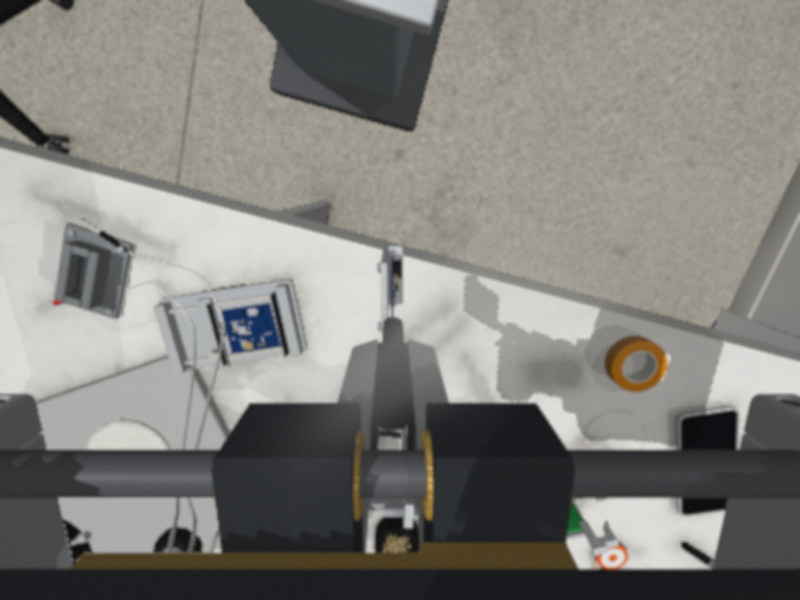

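Run:
```python
from m import *
t=cv2.imread('pics/top0.png');s=cv2.imread('pics/scene0.png')
a=cv2.resize(t[150:194,160:265],None,fx=7.6,fy=7.6,interpolation=cv2.INTER_LANCZOS4)
b=cv2.resize(s[162:196,205:291],(800,265),interpolation=cv2.INTER_LANCZOS4)
print(a.shape,800/86,265/34)
c=np.zeros((600,800,3),np.uint8);c[:a.shape[0],:a.shape[1]]=a[:,:800];c[335:600]=b
cv2.imwrite('pics/z1.png',c)
```

```text
(334, 798, 3) 9.30232558139535 7.794117647058823
```

View pics/z1.png

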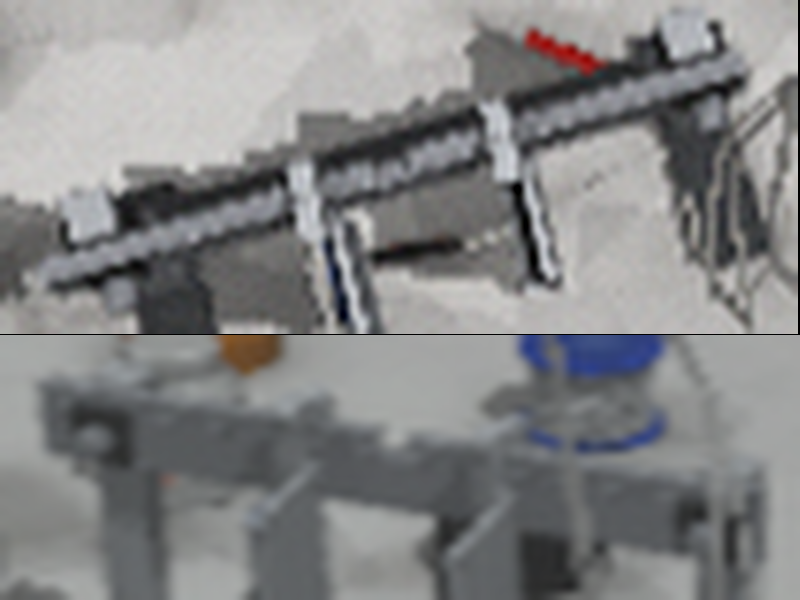

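Run:
```python
from m import *
np.set_printoptions(precision=4,suppress=True)
tc=lambda u,v:(159.5+u/7.6,149.5+v/7.6)
sc=lambda u,v:(204.5+u/9.302,161.5+(v-335)/7.794)
g=cv2.cvtColor(cv2.imread('pics/top0.png'),cv2.COLOR_BGR2GRAY).astype(float)
# bright strip centroid fit, on the top picture
P=[]
for c in list(range(172,196))+list(range(204,221))+list(range(230,247)):
    r0=tc(0,275-(((c-159.5)*7.6)-40)*(205/700))[1]
    rr=np.arange(int(r0)-4,int(r0)+5);w=g[rr,c]
    # print few
    if c%12==0:print(c,round(r0,1),w.astype(int))
    win=np.abs(rr-r0)<2.2
    ww=np.clip(w[win]-85,0,None);P.append((c,(rr[win]*ww).sum()/ww.sum()))
P=np.array(P);k=np.polyfit(P[:,0],P[:,1],1);print('fit',k,np.std(P[:,1]-np.polyval(k,P[:,0])))
f=lambda c:at(tp,(c,np.polyval(k,c)),tT,2,.13)
e1,e2=f(tc(30,0)[0]),f(tc(747,0)[0]);d=e1-e2
print('ends',e1,e2,np.linalg.norm(d),'yaw',np.degrees(np.arctan2(-d[0],d[1])),'mid',(e1+e2)/2)
m=(e1+e2)/2;Y=d/np.linalg.norm(d);X=np.array([Y[1],-Y[0],0])
for n,q in[('clampL',(90,215)),('clampR',(690,35)),('boltL',(120,293)),('boltR',(710,112)),('LH',(305,195)),('RH',(500,142))]:
    v=at(tp,tc(*q),tT,2,.138 if 'H' in n else .13)-m;print(n,v@X*1e3,v@Y*1e3)
for n,q,z in[('sL',(43,380),.13),('sR',(762,465),.13),('notch bottom',(397,442),.1215),('notch top',(397,432),.13),('LHs',(312,405),.138),('RHs',(505,432),.138)]:
    w=at(sp,sc(*q),sT,2,z);v=w-m;print(n,w,v@X*1e3,v@Y*1e3)
```

```text
180 181.2 [ 50  63 101 152 142 118  59  68  71]
192 177.7 [ 59  34  54 108 142 135  95  62  83]
204 174.2 [ 38  31  78 131 122 112  75  70 110]
216 170.7 [ 43  37  99 153 146 128  83  66  92]
240 163.7 [ 41  43  89 146 145 134  81  85 148]
fit [ -0.3032 235.6913] 0.31686363273178964
ends [0.5586 0.3403 0.13  ] [0.6259 0.111  0.13  ] 0.23894777704264256 yaw 16.350111039576024 mid [0.5922 0.2256 0.13  ]
clampL 14.10094513876692 95.74649032382894
clampR 13.601445209845721 -104.51002759705554
boltL -12.969839459503145 93.28065153431005
boltR -12.390508837132106 -103.23283535165558
LH -1.6412780885490474 27.54389907495293
RH -3.5327197864036006 -36.32002580980089
sL [0.5546 0.3375 0.13  ] -4.5968339683935175 117.96443851153101
sR [0.637  0.1238 0.13  ] 14.285859034780934 -110.28139779734309
notch bottom [0.5966 0.2304 0.1215] 5.526812235080707 3.3323688933049125
notch top [0.59   0.2246 0.13  ] -2.431450976807548 -0.33707274485090244
LHs [0.5786 0.2481 0.138 ] -6.795318748585476 25.451867439364218
RHs [0.5979 0.1893 0.138 ] -4.849093209538894 -36.43923257251531
```

carry_out(moves=[[1, [-2, -0.2, 0], -1.3], [1, [-3, -0.3, 0], 0], [1, [-3, -0.3, 0], 0], [1, [-3, -0.3, 0], 0], [1, [-3, -0.3, 0], 0], [1, [-3, -0.3, 0], 0], [1, [-2, -0.2, 0], 0], [1, [-1, 0, 0], 0], [1, [-0.5, 0, 0], 0], [1, [0, 0, 0], 0], [1, [0, 0, 0], 0], [1, [0, 0, 0], 0]])

```text
clock: 8.4
tcp_pos: [0.5741, 0.2191, 0.3181]
tool_rot: [-0.443, 3.11, -0.0]
wrist_force: [-0.5, 0.1, -1.1]
opening: 0.0097
grasp_force: 40.0
```

```bash
cat > k.py <<'E'
from m import *
np.set_printoptions(precision=4,suppress=True)
m=np.array([.5922,.2256,.13]);a=np.radians(16.35);X=np.array([np.cos(a),np.sin(a),0]);Y=np.array([-X[1],X[0],0])
def st():
    o=get_obs();ax=R.from_rotvec(o['tool_rot']).as_matrix();yaw=np.degrees(np.arctan2(-ax[1,0],-ax[0,0]))
    s=o['tcp_pos']+ax@[-.0145,0,.0678];v=s-m
    f=o['wrist_force'];print('t',o['clock'],'seat rel xyz mm',np.array([v@X,v@Y,v[2]])*1e3,'yaw',round(yaw,2),'F rack',np.array([f@X,f@Y,f[2]]),'tq',o['torque'],'op',round(o['opening'],4),'tool z',ax[:,2]);return o,s
E
python3 - <<'E'
from k import *
o,s=st()
ims=[]
for n,P,T in[('scene',sp,sT),('top',tp,tT)]:
    p=get_image(n);im=p['image'][:,:,::-1].copy();cv2.imwrite(f'pics/{n}5.png',im)
    q=proj(P,m,T)
    st_=s-X*.014+np.array([0,0,.015]); print(n,'proj stem low',proj(P,st_,T),'m',q)
    r=[int(q[1])-60,int(q[0])-50];c=im[r[0]:r[0]+90,r[1]:r[1]+100];print(r)
    ims.append(cv2.resize(c,(400,360),interpolation=cv2.INTER_CUBIC))
cv2.imwrite('pics/h5.png',np.hstack(ims))
E
```

```text
t 8.4 seat rel xyz mm [ -4.644   -1.2349 120.2818] yaw 16.21 F rack [-0.4573  0.2693 -1.0704] tq [ 0.0801  0.0455 -0.023 ] op 0.0097 tool z [ 0.0003  0.     -1.    ]
scene proj stem low [244.1069 130.6712] m [247.414  173.5662]
[113, 197]
top proj stem low [206.3335 168.3798] m [210.8172 171.8026]
[111, 160]
```

View pics/h5.png

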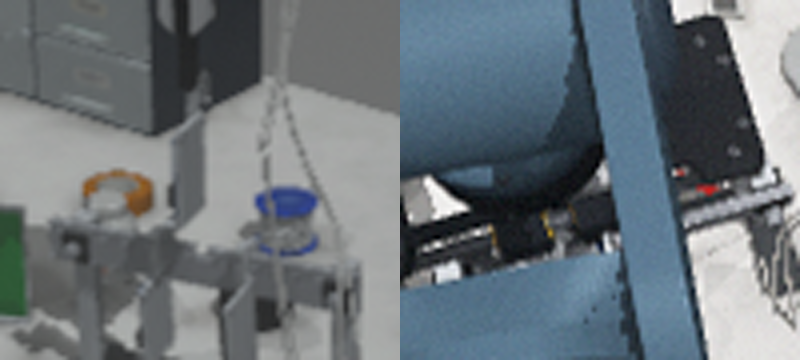

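carry_out(moves=[[1, [0, 0.17, 1.5], 0], [1, [0, 0, 1.5], 0], [1, [0, 0, 1.5], 0], [1, [0, 0, 1.5], 0], [1, [0, 0, 1], 0], [1, [0, 0, 1], 0], [1, [0, 0, 1], 0], [1, [0, 0, 0.6], 0], [1, [0, 0, 0], 0], [1, [0, 0, 0], 0]])

```text
clock: 9.5
tcp_pos: [0.5745, 0.2208, 0.2221]
tool_rot: [-0.443, 3.11, 0.0]
wrist_force: [-0.9, 0.4, -0.3]
opening: 0.0097
grasp_force: 40.0
```

Run:
```python
from k import *
o,s=st()
p=get_image('scene');cv2.imwrite('pics/scene6.png',p['image'][:,:,::-1])
```

```text
t 9.5 seat rel xyz mm [-3.8075  0.3306 24.3263] yaw 16.2 F rack [-0.7864  0.6787 -0.2557] tq [ 0.0433 -0.0163  0.033 ] op 0.0097 tool z [ 0.0006  0.0001 -1.    ]
```

carry_out(moves=[[1, [-0.1, 0, 0], 0], [1, [-0.1, 0, 0], 0], [1, [-0.1, 0, 0], 0], [1, [0, 0, 0], 0]])

```text
clock: 9.95
tcp_pos: [0.5773, 0.2216, 0.2219]
tool_rot: [-0.443, 3.11, 0.0]
wrist_force: [0.8, 0.6, -1.1]
opening: 0.0098
grasp_force: 40.0
```

carry_out(moves=[[1, [-0.07, 0, 0], 0], [1, [-0.07, 0, 0], 0], [1, [0, 0, 0], 0]])

```text
clock: 10.25
tcp_pos: [0.5785, 0.222, 0.2217]
tool_rot: [0.443, -3.11, -0.0]
wrist_force: [-0.8, -0.3, -1.2]
opening: 0.01
grasp_force: 40.0
```

```bash
python3 -c "
from k import *
st()"
```

```text
t 10.25 seat rel xyz mm [ 0.3005  0.3445 23.9328] yaw 16.2 F rack [-0.8177 -0.0563 -1.1956] tq [0.0328 0.0311 0.0106] op 0.01 tool z [-0.0002 -0.     -1.    ]
```

Noise is about 1 N. I'll keep feeling in +X.

carry_out(moves=[[1, [-0.06, 0, 0], 0], [1, [-0.06, 0, 0], 0], [1, [0, 0, 0], 0]])

```text
clock: 10.55
tcp_pos: [0.5789, 0.2221, 0.2216]
tool_rot: [0.442, -3.108, 0.001]
wrist_force: [-3.1, -1.8, 1.6]
opening: 0.0095
grasp_force: 40.0
```

carry_out(moves=[[1, [-0.06, 0, 0], 0], [1, [-0.06, 0, 0], 0], [1, [0, 0, 0], 0]])

```text
clock: 10.85
tcp_pos: [0.5794, 0.2223, 0.2214]
tool_rot: [0.442, -3.106, 0.001]
wrist_force: [-6.8, -2.6, 1.8]
opening: 0.0095
grasp_force: 40.0
```

```bash
python3 -c "
from k import *
st()"
```

```text
t 10.85 seat rel xyz mm [ 0.9869  0.3788 23.5724] yaw 16.2 F rack [-7.2943 -0.5896  1.798 ] tq [-0.5063  1.7139 -0.0733] op 0.0095 tool z [-0.0044 -0.0013 -1.    ]
```

carry_out(moves=[[1, [0.18, 0, 0], 0], [1, [0.18, 0, 0], 0], [1, [0, 0, 0.4], 0], [1, [0, 0, 0.4], 0], [1, [0, 0, 0.4], 0], [1, [0, 0, 0.4], 0], [1, [0, 0, 0.2], 0], [1, [0, 0, 0], 0]])

```text
clock: 11.65
tcp_pos: [0.5771, 0.2216, 0.2032]
tool_rot: [0.443, -3.11, 0.0]
wrist_force: [0.7, -0.3, -1.8]
opening: 0.0098
grasp_force: 40.0
```

```bash
python3 -c "
from k import *
st()"
```

```text
t 11.65 seat rel xyz mm [-1.134   0.3526  5.3786] yaw 16.2 F rack [ 0.6078 -0.5013 -1.7984] tq [ 0.0675 -0.0057  0.0218] op 0.0098 tool z [-0.0007 -0.0002 -1.    ]
```

carry_out(moves=[[1, [0, 0, 0.1], 0], [1, [0, 0, 0.1], 0], [1, [0, 0, 0.1], 0], [1, [0, 0, 0.1], 0], [1, [0, 0, 0], 0]])

```text
clock: 12.15
tcp_pos: [0.5772, 0.2216, 0.1996]
tool_rot: [0.443, -3.11, 0.0]
wrist_force: [0.1, 0.2, -1.2]
opening: 0.0096
grasp_force: 40.0
```

carry_out(moves=[[1, [0, 0, 0.05], 0], [1, [0, 0, 0.05], 0], [1, [0, 0, 0.05], 0], [1, [0, 0, 0], 0]])

```text
clock: 12.55
tcp_pos: [0.5773, 0.2216, 0.1982]
tool_rot: [0.443, -3.11, -0.0]
wrist_force: [0.1, -0.1, -0.7]
opening: 0.0099
grasp_force: 40.0
```

```bash
python3 -c "
from k import *
st()"
```

```text
t 12.55 seat rel xyz mm [-0.9523  0.3334  0.373 ] yaw 16.2 F rack [ 0.0711 -0.1191 -0.7081] tq [ 0.0485  0.036  -0.0286] op 0.0099 tool z [-0.0001 -0.     -1.    ]
```

carry_out(moves=[[1, [0, 0, 0.05], 0], [1, [0, 0, 0.05], 0], [1, [0, 0, 0.05], 0], [1, [0, 0, 0], 0]])

```text
clock: 12.95
tcp_pos: [0.5773, 0.2216, 0.1966]
tool_rot: [0.443, -3.11, -0.0]
wrist_force: [-0.3, -0.1, -1.1]
opening: 0.0098
grasp_force: 40.0
```

carry_out(moves=[[1, [0, 0, 0.05], 0], [1, [0, 0, 0.05], 0], [1, [0, 0, 0], 0]])

```text
clock: 13.25
tcp_pos: [0.5773, 0.2216, 0.1956]
tool_rot: [0.443, -3.11, 0.0]
wrist_force: [0.4, -1.4, -1.3]
opening: 0.0096
grasp_force: 40.0
```

```bash
python3 -c "
from k import *
st()"
```

```text
t 13.25 seat rel xyz mm [-0.9647  0.343  -2.1661] yaw 16.2 F rack [-0.0291 -1.4558 -1.3291] tq [0.0129 0.0189 0.0103] op 0.0096 tool z [-0.0002 -0.     -1.    ]
```

carry_out(moves=[[1, [0, 0, 0.06], 0], [1, [0, 0, 0.06], 0], [1, [0, 0, 0.06], 0], [1, [0, 0, 0], 0]])

```text
clock: 13.65
tcp_pos: [0.5773, 0.2216, 0.1938]
tool_rot: [0.443, -3.11, 0.0]
wrist_force: [-0.3, -0.7, -1.0]
opening: 0.0097
grasp_force: 40.0
```

carry_out(moves=[[1, [0, 0, 0.06], 0], [1, [0, 0, 0.06], 0], [1, [0, 0, 0.06], 0], [1, [0, 0, 0], 0]])

```text
clock: 14.05
tcp_pos: [0.5772, 0.2216, 0.192]
tool_rot: [0.443, -3.11, 0.0]
wrist_force: [-0.3, -0.0, -0.3]
opening: 0.0096
grasp_force: 40.0
```

```bash
python3 -c "
from k import *
st()"
```

```text
t 14.05 seat rel xyz mm [-0.9844  0.3464 -5.7854] yaw 16.2 F rack [-0.3234  0.0868 -0.3072] tq [ 0.0294 -0.0102  0.0232] op 0.0096 tool z [-0.0002 -0.     -1.    ]
```

In the notch, evidently. Continue to the bottom.

carry_out(moves=[[1, [0, 0, 0.06], 0], [1, [0, 0, 0.06], 0], [1, [0, 0, 0.06], 0], [1, [0, 0, 0], 0]])

```text
clock: 14.45
tcp_pos: [0.5772, 0.2216, 0.1902]
tool_rot: [0.443, -3.11, 0.0]
wrist_force: [-0.8, -0.5, -0.9]
opening: 0.0098
grasp_force: 40.0
```

carry_out(moves=[[1, [0, 0, 0.05], 0], [1, [0, 0, 0.05], 0], [1, [0, 0, 0], 0]])

```text
clock: 14.75
tcp_pos: [0.5774, 0.2217, 0.1898]
tool_rot: [-0.443, 3.11, -0.0]
wrist_force: [0.5, -1.1, 0.9]
opening: 0.01
grasp_force: 40.0
```

```bash
python3 -c "
from k import *
st()"
```

```text
t 14.75 seat rel xyz mm [-0.7928  0.3609 -7.9969] yaw 16.21 F rack [ 0.1451 -1.1989  0.8876] tq [-0.0247  0.2264  0.0144] op 0.01 tool z [ 0.0003  0.     -1.    ]
```

carry_out(moves=[[1, [0, 0, 0.06], 0], [1, [0, 0, 0.06], 0], [1, [0, 0, 0], 0]])

```text
clock: 15.05
tcp_pos: [0.5775, 0.2217, 0.1897]
tool_rot: [-0.443, 3.11, -0.0]
wrist_force: [-3.8, -0.4, 7.3]
opening: 0.0097
grasp_force: 40.0
```

Run:
```python
from k import *
o,s=st()
```

```text
t 15.05 seat rel xyz mm [-0.6892  0.3452 -8.0905] yaw 16.21 F rack [-3.8007  0.7193  7.3368] tq [-0.1516  0.8052 -0.022 ] op 0.0097 tool z [ 0.0004 -0.     -1.    ]
```

carry_out(moves=[[1, [0, 0, -0.12], 0], [1, [0, 0, 0], 0], [1, [0, 0, 0], 0]], grip_force=5)

```text
clock: 15.35
tcp_pos: [0.5776, 0.2217, 0.1897]
tool_rot: [-0.443, 3.109, 0.0]
wrist_force: [0.1, 0.0, 3.2]
opening: 0.0099
grasp_force: 5.0
```

carry_out(moves=[[0.7, [0, 0, 0], 0], [0.6, [0, 0, 0], 0], [0.4, [0, 0, 0], 0], [0.2, [0, 0, 0], 0], [0.2, [0, 0, 0], 0], [0.2, [0, 0, 0], 0]])

```text
clock: 15.95
tcp_pos: [0.5773, 0.2216, 0.1893]
tool_rot: [0.443, -3.11, -0.0]
wrist_force: [-0.6, -0.3, -0.6]
opening: 0.0375
grasp_force: 0.0
```

Run:
```python
from k import *
o,s=st()
p=get_image('scene');w=get_image('wrist')
a=cv2.resize(p['image'][110:230,195:295,::-1],(400,480),interpolation=cv2.INTER_CUBIC)
b=cv2.resize(w['image'][90:384,130:375,::-1],(400,480),interpolation=cv2.INTER_CUBIC)
cv2.imwrite('pics/f1.png',np.hstack([a,b]))
```

```text
t 15.95 seat rel xyz mm [-0.9143  0.3245 -8.5056] yaw 16.2 F rack [-0.622  -0.1008 -0.6493] tq [ 0.059   0.0262 -0.0161] op 0.0375 tool z [-0.0001 -0.     -1.    ]
```

View pics/f1.png

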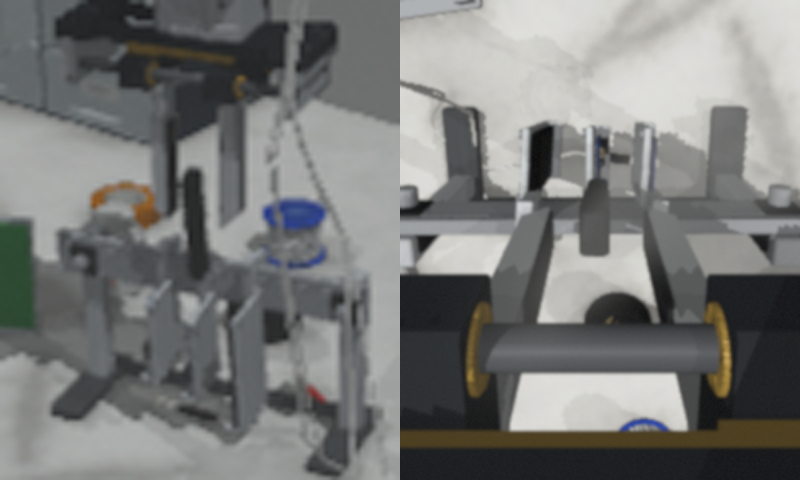

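carry_out(moves=[[0.2, [0, 0, -0.5], 0], [0.2, [0, 0, -1], 0], [0.2, [0, 0, -2], 0], [0.2, [0, 0, -3], 0], [0.2, [0, 0, -4], 0], [0.2, [0, 0, -3], 0], [0.2, [3, 0, 0], 0], [0.2, [4, 0, 0], 0], [0.2, [4, 0, 0], 0], [0.2, [4, 0, 0], 0], [0.2, [0, 0, 0], 0], [0.2, [0, 0, 0], 0], [0.2, [0, 0, 0], 0], [0.2, [0, 0, 0], 0], [0.2, [0, 0, 0], 0]])

```text
clock: 17.55
tcp_pos: [0.434, 0.1799, 0.3243]
tool_rot: [0.442, -3.11, 0.0]
wrist_force: [0.4, 0.3, -0.0]
opening: 0.0378
grasp_force: 0.0
```

Run:
```python
from k import *
o,s=st()
p=get_image('scene');print([(r['rect'],r['score']) for r in spot_in(p,'stem_grip')])
# hook fully home: stem top should be at seat z .1215 + .089
B=m+Y*.0005-X*.014
for z in(.2105,.219):print('pred stem top',z,proj(sp,np.array([B[0],B[1],z]),sT))
g=p['image'].mean(2).astype(int);print(g[146:160,236:250])
s0=cv2.imread('pics/scene0.png')[:,:,::-1].astype(int);d=np.abs(s0-p['image']).sum(2)
r0=s0[170:225];r1=p['image'][170:225].astype(int)
for c in(228,252): # shift of left / right neighbour
    t=cv2.cvtColor(s0[188:212,c:c+12].astype(np.uint8),cv2.COLOR_RGB2GRAY);i=cv2.cvtColor(p['image'][180:220,c-8:c+20],cv2.COLOR_RGB2GRAY)
    x=cv2.minMaxLoc(cv2.matchTemplate(i,t,cv2.TM_CCOEFF_NORMED));print(x[1],x[3],'exp (8,8)')
```

```text
t 17.55 seat rel xyz mm [-150.2183    0.6212  126.4784] yaw 16.2 F rack [ 0.5163  0.1739 -0.0135] tq [ 0.0576 -0.0264 -0.0717] op 0.0378 tool z [-0.0005 -0.0001 -1.    ]
[([240.3, 152.3, 248.1, 211.9], 0.62), ([204.2, 163.5, 293.5, 227.3], 0.46)]
pred stem top 0.2105 [244.6362 149.0146]
pred stem top 0.219 [244.5736 146.1085]
[[ 62  96 121 135 146 149 153 154 156 157 159 161 162 162]
 [120 133 146 149 153 156 157 159 159 160 161 162 163 164]
 [148 149 152 154 157 160 160 161 161 162 163 165 165 165]
 [157 157 157 157 160 160 160 161 162 163 164 165 166 166]
 [161 161 161 162 162 162 162 163 164 165 164 164 165 165]
 [163 163 163 164 164 153 135 134 143 153 164 165 165 166]
 [163 162 162 162 153 121  79  78  87 129 165 166 167 168]
 [165 165 164 164 138  76  46  46  46 104 154 166 166 167]
 [166 165 165 155 113  51  47  47  44  94 145 165 165 165]
 [166 165 164 150 101  45  46  44  44  93 146 165 165 166]
 [167 166 165 143  87  44  44  44  45  94 146 166 166 166]
 [164 164 165 157 113  43  44  44  45  94 148 166 168 168]
 [162 161 162 154 112  44  44  44  44  81 140 168 168 168]
 [160 160 162 158 120  44  44  45  44  63 129 168 169 169]]
0.8884814381599426 (8, 8) exp (8,8)
0.9992027282714844 (8, 8) exp (8,8)
```

```bash
python3 -c "
from h import *
print(finish_job())"
```

```text
the job is handed in; nothing more can be done
None
```

The board hanger is hooked in the bar's notch, about 8 mm below the flat edge and against the notch floor, hanging upright and released. The neighbours show no shift in the scene camera, rack contact readings stayed under 10 N, and the job was handed in at about 17.6 s.

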